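# Load a pod into the coffee machine

### The job

Load the coffee machine with the brass-topped pod: press the brass release key gently, feeling for the catch to let go, and keep clear while the sprung hatch swings fully open by itself. Set the pod upright and fully home in its well, then swing the hatch shut and press it down, without forcing it, until it latches and stays shut. Leave everything else on the counter as it stands.

Things in the scene. Friction and masses are not known exactly. Their poses are not given: they have to be found in the camera images.
- machine: Pod coffee machine, white and black, 130 mm wide, 312 mm deep, fixed. Origin on the counter under it; x from its front to its back, z up; at yaw 0 its front faces the robot. The brew head reaches 162 mm to the front (-x), the tank 150 mm to the back. The head's flat top (deck) is 185 mm above the counter, 216 mm over the shut hatch; nothing behind the hinge is above 185 mm.
- key: Brass release key on the deck before the hatch, 34 mm (x) by 56 mm (y), 14 mm proud. Pushed straight down, up to 13 mm; springs back. First unseen play against 1.5 N, anywhere from 0.5 to 6.5 mm. Then it takes up the catch (3 to 6 N), which lets go some 4 mm later, at 7 to 8 N; 1 mm on is a stop. Press slowly: over 22 N bends it. Origin: its centre at deck height.
- key_top (a point): Middle of the key's upper face, 199 mm above the counter with the key up: 139 mm in front of the machine's origin, 144 mm in front of the hinge line.
- hatch (a joint): Angle of the hatch (rad): 0.00 shut and latched, 1.75 fully open. It opens up and backwards by a damped spring, in about 1.5 s, and stays open. To shut: swing it over from behind (1 to 2 N at the lip), then press the lip down: from 0.10 rad the catch resists, up to 7 N near 0.06 rad, then snaps over; a rubber stop lies at -0.012 rad. If not latched it springs open again.
- hood: The hatch's black hood, 110 mm (x) by 100 mm (y), brass pressing strip on top by its front lip. Origin on the hinge line, mid width; axes the machine's when shut, turning with it about +y as it opens. Shut, it spans 0 to 110 mm in front of the hinge, outer top face 26 mm above the hinge line. Fully open it leans 10 degrees past upright, lip 110 mm above the hinge. Over 25 N bends it.
- hatch_lip (a point): Middle of the brass pressing strip on the hood's outer face, 98 mm from the hinge line towards the lip and 26 mm out.
- hatch_hinge (a point): Middle of the hatch's hinge line, on the machine: 5 mm behind the machine's origin, 189 mm above the counter.
- well (a point): Centre of the mouth of the round pod well in the deck, under the hatch: 57 mm in front of the hinge line. Hole of 44 mm diameter, 36 mm deep; z up.
- pod_brass: The pod to load: refillable steel pod with a brass knob, 60 g. Origin: centre of its underside, z up. Cup 42 mm diameter up to 30 mm height (35 mm at the foot), flange 50 mm diameter from 30 to 34 mm, knob to hold it by 28 mm diameter from 34 to 50 mm. Home in the well its flange lies on the deck, so its origin is 30 mm below the mouth. Must not be forced (over 30 N).
- pod_black: A pod of the same size with a black knob; stays where it is.
- pod_blue: A pod of the same size with a blue knob; stays where it is.
- tray: Wooden tray, fixed, 290 mm (x) by 100 mm (y) by 16 mm high, floor 6 mm thick, to the right of the machine. The three pods stand upright on it in a row along its x, about 88 mm apart, in any order. Origin: centre of its underside.
- cup: White coffee cup with a handle on the machine's drip tray, 64 mm diameter, 58 mm high; origin under its centre. Stays.
- sugar: Glass sugar jar with a wooden lid, 72 mm diameter, 105 mm high; origin under its centre. Stays.
- jug: Steel milk jug, 72 mm diameter, 85 mm high; origin under its centre. Stays.
- tin: Green tea tin, 80 mm diameter, 110 mm high; origin under its centre. Stays.
- scoop: Coffee spoon with a dark handle lying on the counter left of the machine, 170 mm long; origin at its middle. Stays.
There are look-alikes about, which are no part of the job. Leave any orange or turquoise look-alike of the pod_brass alone.

How it is judged:
On the way, in this order (a step that is already met when the one before it is completed fails the run):
1. the hatch has swung fully open (value of joint hatch above 1.65 rad), for 0.2 s.
2. the brass-topped pod stands home in the well, let go, with the hatch still open (horizontal distance between pod_brass and well below 0.003 m and z of pod_brass in the frame of well below -0.0275 m and angle between pod_brass's own z axis and vertical below 0.08 rad and contact force between pod_brass and the fingers below 0.1 N and value of joint hatch above 1.5 rad), for 0.2 s.
At the end, for the whole second after the job is handed in: The hatch is shut and latched (angle under 0.02 rad, at rest) over the brass-topped pod, which stands upright and home in the well: within 3 mm of its centre, flange on the deck within 2.5 mm, tilted less than 0.08 rad (value of joint hatch below 0.02 rad and velocity of joint hatch below 0.05 rad/s and horizontal distance between pod_brass and well below 0.003 m and z of pod_brass in the frame of well below -0.0275 m and angle between pod_brass's own z axis and vertical below 0.08 rad and linear speed of pod_brass below 0.02 m/s); the robot touches nothing.
It fails at once if the release key is pushed with more than 22 N (contact force between key and the fingers above 22 N or contact force between key and the arm above 22 N).
It fails at once if the hatch is touched while it is popping open for loading (horizontal distance between pod_brass and well above 0.02 m and value of joint hatch above 0.05 rad and velocity of joint hatch above 0.3 rad/s and (contact force between hood and the fingers above 0.5 N or contact force between hood and the arm above 0.5 N)).
It fails at once if the hatch is pushed with more than 25 N (contact force between hood and the fingers above 25 N or contact force between hood and the arm above 25 N).
It fails at once if the pod is forced against the machine with more than 30 N, or tipped over (contact force between pod_brass and machine above 30 N or angle between pod_brass's own z axis and vertical above 0.7 rad).
It fails at once if another thing on the counter is moved by more than 15 mm or tipped (distance of any of pod_black, pod_blue, cup, sugar, jug, tin, scoop from where it was at the start of the episode above 0.015 m or angle between any of pod_black, pod_blue, cup, sugar, jug, tin's own z axis and vertical above 0.3 rad).
It also fails if it takes over 64 s, if anything falls off the work surface, if the arm or the gripper's body presses on something with over 40 N, if the wrist force passes 120 N, or if a joint passes its speed limit or range.

### The arm

A 6-joint arm with a two-finger parallel gripper is mounted at the origin on the work surface. World frame = base frame: x ahead of the robot, y to its left, z up, the work surface at z = 0. Lengths are in m, angles in rad, forces in N, time in s.
With the tool pointing down it reaches from about 0.3 to 0.875 m from the base axis. Payload 4.2 kg.
Tool frame: the origin (TCP) lies at the very end of the fingers, on their centre line; the grasp point (between the pads) lies 19 mm behind it; z points along the fingers, y is the line along which they close (so a half turn about z gives the same grasp; the last joint's range is limited). The gripper opens to 85 mm and grips with 20 to 120 N. Pads are 22 mm wide; open, the fingers measure 114 mm over their backs; the gripper's body (76 mm by 85 mm) begins 54 mm behind the grasp point. The pads swing forward as they close: fully open they stand 13 mm farther back than shut.
Start: joints at [-0.02, 0.32, 1.565, -0, 1.257, -0.02], TCP at [0.575, 0, 0.231] pointing down, gripper open.
Joint ranges: [-3.11, 3.11], [-0.84, 2.01], [0.21, 2.61], [-1.34, 4.49], [0.05, 2.63], [-2.56, 2.56]. Speed limits (rad/s): [2.57, 2.57, 3.14, 3.14, 3.14, 3.14].

### API

Orientations are given as a unit quaternion [x, y, z, w].
In Python, from plant import r gives the robot as it stands.
- The arm moves only by the tool send_rows, never from a script. Its argument "commands" is a list of rows, each a list of 3 entries, a list of its own where there are three numbers: the finger opening in m, from 0 to 0.0854, then the shift along the tool's x, y, z in m, then the turn, a rotation vector about the tool's x, y, z in rad. A call has 1 to 12 rows; each row shifts and turns the commanded pose from where the row before left it, along the tool's axes as they then stand; what a row does not reach is not made up. A row lasts 1/12 s, in which the tool goes at most 41.7 mm and 7.16 degrees, less where a joint would pass 70% of its speed; a pose out of reach is approached as far as the arm can. A call with a gripper value outside its range is refused whole. The fingers move at their own pace and stop on an object; "newtons" is the grip in N (left out, the last holds). Time passes only in rows, so rows that do not move let the fingers close. It gives the time, the measured TCP pose, the force, the opening and the grip force at its end, in the units of the state.
- r.observe(): the state, without advancing time (a new reading comes with each control period).
- r.capture(name): name is "scene" or "side" or "wrist"; returns a dict with "frame" (420x560x3 uint8, red, green, blue), "fx", "fy", "cx", "cy" (pixels), "origin" and "rotation" of the camera in the world; the wrist camera has in their place "hand_eye" (4x4, takes a point from camera to tool coordinates, whose origin is the TCP and whose axes are the flange's). Camera axes: x right, y down, z forward; pixel columns grow to the right and rows downward; lengths in m; the calibration is good to about 2 mm. A picture is of the moment at which its call begins: read the wrist's pose just before it. There is no depth.
- r.hand_in(): hands the job in; it is judged then, once.
Trained networks look in a picture, given as the dict that the camera call returned (one of the last four; its "shot" number tells which), for a name from the list of things; names that differ only in an ending like _2 or _b are one class to them, and where a whole thing is asked for, a point or a joint stands for the part that bears it (a point fixed in the world has none). Each returns a list of dicts, best first, with "score" (0 to 1); they miss things now and then, are a little off and sometimes report something else, mostly with a low value. They report only what shows in the picture. A call takes as long as a camera call. They do not tell look-alikes from the thing itself.
- r.look_for(query, picture): "centre" ([column, row] in pixels, amid what is visible of it).
- r.regions_of(query, picture): "mask" (420x560 bool, what is visible of it) and "centre" ([column, row] in pixels, amid what is visible of it).
The state is a dict: "clock": time; "qpos": joint angles; "dq": joint speeds; "tau": joint torques, N m; "position": TCP position; "orientation": TCP orientation; "force": force on the tool from outside, world axes, zero at the start; "wrist_torque": the same for the moment, N m; "grip_width": finger opening in m; "gripper_force": force on a finger pad.
Only numpy, scipy, OpenCV 4.12 (cv2) and the standard library are available. Lean on these libraries where they do the work, as an engineer would, in place of code of your own. Each camera call takes 0.05 s, during which the arm holds its last target. There are 200 camera calls.

## Working session

There is one attempt and no reset: what is moved stays moved. The work goes in short steps, Python scripts to look and compute and a tool call to move; the robot and the scene stay as the last step left them, time stands still between calls to the robot, and variables do not carry over. Pictures are saved under pics/ and viewed, at most 10 in all, crops included, and the job is handed in when it is done.

Besides the shell and the picture viewer there is one more tool, called after "Call:" by a JSON object that holds its "op" and its "data", one argument or row to a line. send_rows: Moves the arm, as the interface text tells. Its arguments: {"type":"object","properties":{"commands":{"type":"array"},"newtons":{"type":"number"}},"required":["commands"]}

```bash
ls; mkdir -p pics
cat > h.py <<'E'
import numpy as np,cv2
from plant import r
from scipy.spatial.transform import Rotation as R
def save(p,n): cv2.imwrite('pics/'+n,cv2.cvtColor(p['frame'],cv2.COLOR_RGB2BGR))
def cam(p,s=None):
    if 'origin' in p: return np.array(p['origin']),np.array(p['rotation'])
    T=np.eye(4);T[:3,:3]=R.from_quat(s['orientation']).as_matrix();T[:3,3]=s['position']
    M=T@np.array(p['hand_eye']);return M[:3,3],M[:3,:3]
def ray(p,uv,z,s=None):
    o,Q=cam(p,s);d=Q@np.array([(uv[0]-p['cx'])/p['fx'],(uv[1]-p['cy'])/p['fy'],1])
    return o+d*(z-o[2])/d[2]
def proj(p,X,s=None):
    o,Q=cam(p,s);c=Q.T@(np.array(X)-o);return np.array([p['fx']*c[0]/c[2]+p['cx'],p['fy']*c[1]/c[2]+p['cy']])
E
python3 - <<'E'
from h import *
a=r.capture('scene');b=r.capture('side')
for p in(a,b): print(np.round(p['origin'],3),np.round(p['rotation'],2).tolist(),p['fx'])
im=np.hstack([a['frame'],b['frame']]);cv2.imwrite('pics/a.png',cv2.cvtColor(a['frame'],cv2.COLOR_RGB2BGR));save(b,'b.png')
for q in['machine','key','hood','pod_brass','tray','hatch_lip','well','cup']:
  for p,n in((a,'scene'),(b,'side')):
    print(q,n,[(np.round(d['centre'],1).tolist(),round(d['score'],2)) for d in r.look_for(q,p)])
print(r.observe())
E
```

```text
pics
[0.96  0.568 0.774] [0.3, 0.87, -0.38, -0.13] 408.52333466869726
[ 0.443 -0.864  0.682] [0.87, -0.04, 0.03, -0.49] 423.28228257921927
machine scene []
machine side [([318.2, 230.6], 0.96)]
key scene [([294.2, 183.5], 0.73), ([390.7, 367.5], 0.51)]
key side [([262.9, 199.0], 0.54)]
hood scene [([255.7, 192.2], 0.63)]
hood side [([299.7, 202.2], 0.64)]
pod_brass scene [([190.2, 172.7], 0.36)]
pod_brass side [([246.8, 324.5], 0.91), ([294.9, 324.6], 0.83), ([266.0, 372.5], 0.63), ([316.4, 229.6], 0.58), ([265.6, 202.0], 0.32)]
tray scene [([205.7, 179.8], 0.69)]
tray side [([263.3, 394.9], 0.8)]
hatch_lip scene [([257.2, 192.9], 0.92), ([236.0, 227.1], 0.43)]
hatch_lip side [([300.0, 196.0], 0.92), ([239.6, 192.7], 0.37)]
well scene [([236.4, 228.3], 0.59)]
well side [([321.0, 229.3], 0.82), ([258.5, 391.2], 0.53), ([264.5, 374.3], 0.33)]
cup scene [([265.1, 241.5], 0.98), ([208.0, 182.0], 0.54)]
cup side [([291.2, 247.9], 0.85), ([297.1, 194.9], 0.46)]
{'clock': 0.9, 'qpos': array([-1.99563734e-02,  3.19617311e-01,  1.56448792e+00,  1.88030761e-05,
        1.25740254e+00, -2.00025044e-02]), 'dq': array([-0.00129257, -0.00166232, -0.00118551, -0.00074353,  0.00152835,
        0.00013641]), 'tau': array([-9.71482114e-04, -4.15405512e+01, -2.34423780e+01, -1.53006963e-04,
        2.56773874e-04,  1.49818078e-06]), 'position': array([5.75020793e-01, 3.11316952e-05, 2.31332690e-01]), 'orientation': array([7.07092520e-01, 7.07121041e-01, 3.58537427e-05, 2.44069978e-05]), 'force': array([1.09261397, 0.50233595, 0.47333528]), 'wrist_torque': array([ 0.01466123,  0.02254735, -0.07628302]), 'gripper_force': 0.0, 'grip_width': 0.0852343891646724}
```

View pics/a.png

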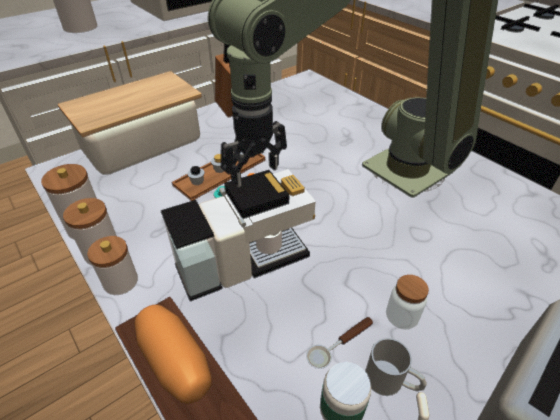

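View pics/b.png

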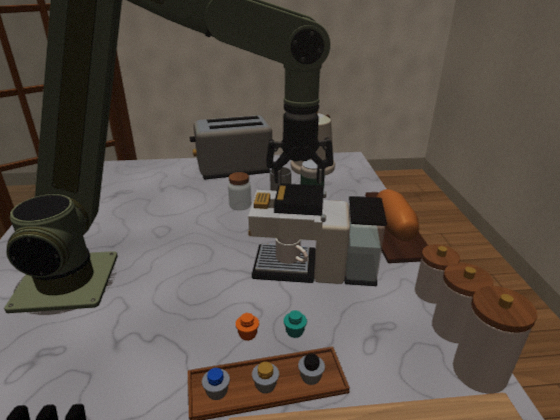

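Run:
```python
from h import *
a=r.capture('scene');b=r.capture('side')
f=lambda p,uv,z:np.round(ray(p,uv,z),4).tolist()
for q,z in(('key',.196),('hatch_lip',.215),('hood',.21),('tray',.008),('pod_brass',.047),('pod_black',.047),('pod_blue',.047)):
  for p,n in((a,'scene'),(b,'side')):
    for d in r.regions_of(q,p):
      m=d['mask'].astype(np.uint8);rect=cv2.minAreaRect(np.argwhere(m)[:,::-1].astype(np.float32))
      print(q,n,np.round(d['centre'],1).tolist(),round(d['score'],2),int(m.sum()),f(p,d['centre'],z))
c=cv2.cvtColor(b['frame'],cv2.COLOR_RGB2BGR)
x=cv2.resize(c[300:410,185:345],None,fx=4,fy=4,interpolation=cv2.INTER_CUBIC)
y=cv2.resize(c[180:290,235:395],None,fx=4,fy=4,interpolation=cv2.INTER_CUBIC)
cv2.imwrite('pics/c.png',x);cv2.imwrite('pics/d.png',y)
```

```text
Traceback (most recent call last):
  File "h.py", line 10, in ray
    o,Q=cam(p,s);d=Q@np.array([(uv[0]-p['cx'])/p['fx'],(uv[1]-p['cy'])/p['fy'],1])
                   ~^~~~~~~~~~~~~~~~~~~~~~~~~~~~~~~~~~~~~~~~~~~~~~~~~~~~~~~~~~~~~~
ValueError: matmul: Input operand 1 has a mismatch in its core dimension 0, with gufunc signature (n?,k),(k,m?)->(n?,m?) (size 3 is different from 4)
```

```bash
sed -i "s/return np.array(p\['origin'\]),np.array(p\['rotation'\])/return np.array(p['origin']),R.from_quat(p['rotation']).as_matrix()/" h.py
python3 - <<'E'
from h import *
a=r.capture('scene');b=r.capture('side')
f=lambda p,uv,z:np.round(ray(p,uv,z),4).tolist()
for q,z in(('key',.196),('hatch_lip',.215),('hood',.21),('tray',.008),('pod_brass',.035)):
  for p,n in((a,'scene'),(b,'side')):
    for d in r.regions_of(q,p):
      m=d['mask'].astype(np.uint8);rect=cv2.minAreaRect(np.argwhere(m)[:,::-1].astype(np.float32))
      print(q,n,np.round(d['centre'],1).tolist(),round(d['score'],2),int(m.sum()),f(p,d['centre'],z))
c=cv2.cvtColor(b['frame'],cv2.COLOR_RGB2BGR)
x=cv2.resize(c[300:410,185:345],None,fx=4,fy=4,interpolation=cv2.INTER_CUBIC)
y=cv2.resize(c[180:290,235:395],None,fx=4,fy=4,interpolation=cv2.INTER_CUBIC)
cv2.imwrite('pics/c.png',x);cv2.imwrite('pics/d.png',y)
E
```

```text
key scene [290.7, 181.6] 0.87 363 [0.4913, 0.0125, 0.196]
key side [260.1, 199.8] 0.72 233 [0.4872, 0.0154, 0.196]
key side [264.3, 376.5] 0.33 637 [0.4623, -0.4825, 0.196]
hatch_lip scene [259.4, 194.0] 0.89 1942 [0.5854, 0.0222, 0.215]
hatch_lip side [296.2, 199.1] 0.67 1410 [0.5678, -0.0233, 0.215]
hood scene [258.2, 191.9] 0.66 2065 [0.58, 0.0101, 0.21]
hood side [302.7, 202.4] 0.87 1404 [0.5818, -0.0312, 0.21]
hood side [318.6, 232.0] 0.46 10995 [0.5959, -0.1559, 0.21]
tray scene [207.1, 182.6] 0.85 1203 [0.5384, -0.3199, 0.008]
pod_brass scene [216.0, 163.3] 0.41 140 [0.4831, -0.3534, 0.035]
pod_brass side [297.6, 322.5] 0.81 470 [0.5473, -0.2294, 0.035]
pod_brass side [245.1, 324.8] 0.64 529 [0.438, -0.2253, 0.035]
pod_brass side [289.4, 249.8] 0.37 658 [0.5615, 0.0298, 0.035]
pod_brass side [262.6, 200.5] 0.16 221 [0.5094, 0.301, 0.035]
```

View pics/c.png

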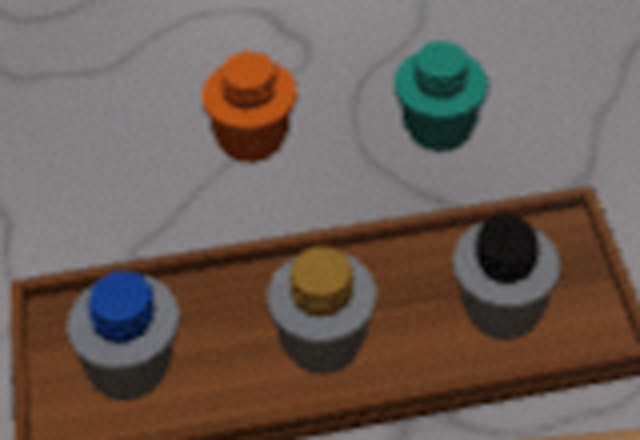

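View pics/d.png

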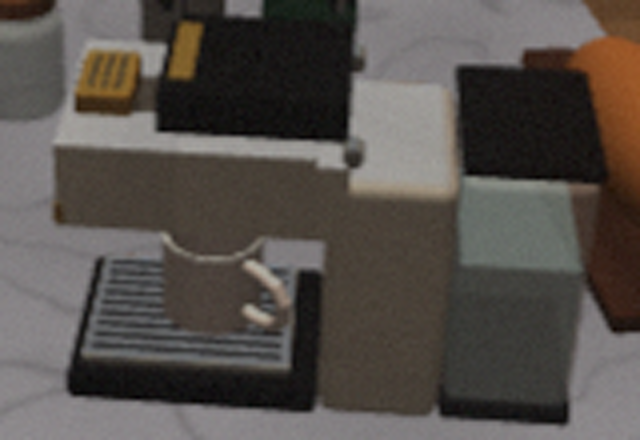

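Run:
```python
from h import *
from scipy.optimize import least_squares
b=r.capture('side');a=r.capture('scene')
P=[((85,52),(-.156,.028,.199)),((140,52),(-.122,.028,.199)),((133,82),(-.122,-.028,.199)),((76,82),(-.156,-.028,.199)),((55,148),(-.162,-.065,.185)),((178,17),(-.105,.05,.215)),((165,80),(-.105,-.05,.215)),((350,18),(.005,.05,.215))]
def w(m,q): c,s=np.cos(q[2]),np.sin(q[2]);return np.array([q[0]+c*m[0]-s*m[1],q[1]+s*m[0]+c*m[1],m[2]])
def res(q): return np.concatenate([proj(b,w(m,q))-(235+u[0]/4-.4,180+u[1]/4-.4) for u,m in P])
s=least_squares(res,[.63,0,0],loss='soft_l1');print(s.x,np.round(s.fun.reshape(-1,2),1).tolist())
print('key',w((-.139,0,.199),s.x),'scene px',proj(a,w((-.139,0,.199),s.x)),'side',proj(b,w((-.139,0,.199),s.x)))
print('well',w((-.052,0,.185),s.x))
u=(185+323/4,300+265/4);print('knob',ray(b,u,.056),'scene key',ray(a,(293,184.5),.199))
for u in((185+122/4,300+290/4),(185+508/4,300+230/4)):print(ray(b,u,.056))
print(np.round(r.capture('wrist')['hand_eye'],3).tolist())
```

```text
[ 0.6290581 -0.0008328 -0.1682714] [[0.3, -1.2], [0.5, -0.7], [0.1, 3.1], [-0.2, 2.6], [0.7, -0.7], [-1.4, -1.6], [-1.3, 2.5], [0.4, -0.3]]
key [0.49202137 0.0224467  0.199     ] scene px [293.30087647 182.8356259 ] side [261.93289436 197.17110093]
well [0.57779256 0.00787608 0.185     ]
knob [ 0.47201427 -0.35118512  0.056     ] scene key [0.49633682 0.02660384 0.199     ]
[ 0.38233467 -0.35586275  0.056     ]
[ 0.55829655 -0.3399902   0.056     ]
[[-0.001, -0.949, -0.317, 0.082], [1.0, -0.001, -0.001, 0.001], [0.001, -0.317, 0.949, -0.142], [0.0, 0.0, 0.0, 1.0]]
```

Candidates in the side picture are orange (247,324), turquoise (295,322), blue (215,380), brass (265,372) and black (312,366). The middle one on the tray, with the brass knob on a steel cup, is the pod; the crop confirms it. The machine is yawed by about -0.17 rad, with the key near (0.49, 0.02).

Call:
{"op": "send_rows", "data": {
  "commands": [
    [0,[0,0,-0.035],[0,0,0]],
    [0,[0.01,-0.037,-0.02],[0,0,0]],
    [0,[0.01,-0.038,-0.015],[0,0,0]],
    [0,[0,0,0],[0,0,-0.12]],
    [0,[0,0,0],[0,0,-0.12]],
    [0,[0,0,0],[0,0,-0.12]],
    [0,[0,0,0],[0,0,-0.12]],
    [0,[0,0,0],[0,0,-0.12]],
    [0,[0,0,0],[0,0,-0.12]],
    [0,[0,0,0],[0,0,-0.12]],
    [0,[0,0,0],[0,0,-0.12]],
    [0,[0,0,0],[0,0,-0.12]]
  ]
}}

```text
clock: 2.8
position: [0.5017, 0.0196, 0.3005]
orientation: [0.24, 0.971, 0.0, 0.0]
force: [-0.4, -0.6, 0.2]
grip_width: 0.0001
gripper_force: 0.0
```

Call:
{"op": "send_rows", "data": {
  "commands": [
    [0,[0,0,0],[0,0,-0.12]],
    [0,[0,0,0],[0,0,-0.12]],
    [0,[0,0,0],[0,0,-0.082]],
    [0,[0,0,0],[0,0,0]]
  ]
}}

```text
clock: 3.13
position: [0.5017, 0.0195, 0.3005]
orientation: [0.084, 0.996, 0.0, 0.0]
force: [0.1, 0.3, -0.9]
grip_width: -0.0
gripper_force: 0.0
```

Run:
```python
from h import *
s=r.observe();p=r.capture('wrist');save(p,'w1.png')
print(s['clock'],s['position'],R.from_quat(s['orientation']).as_matrix().round(3).tolist(),s['qpos'],s['force'])
for q,z in(('key',.199),('hatch_lip',.215),('hood',.21)):
  for d in r.regions_of(q,p): print(q,d['score'],d['centre'],ray(p,d['centre'],z,s),cv2.minAreaRect(np.argwhere(d['mask'])[:,::-1].astype(np.float32)))
```

```text
3.1333 [0.50167676 0.01954078 0.30049848] [[-0.986, 0.167, 0.0], [0.167, 0.986, 0.0], [-0.0, 0.0, -1.0]] [ 1.60231500e-02  1.65625909e-01  1.59937860e+00  5.68615451e-07
  1.37640540e+00 -1.38720130e+00] [ 0.11893151  0.26502988 -0.85596533]
key 0.8 [277.1, 196.7] [0.48988016 0.0220367  0.199     ] ((278.1645812988281, 194.9166259765625), (67.15400695800781, 43.51140594482422), 1.432096242904663)
hatch_lip 0.88 [268.9, 255.1] [0.53388938 0.00765473 0.215     ] ((273.7142028808594, 290.5378112792969), (121.22054290771484, 120.73072814941406), 2.2457425594329834)
hood 0.74 [266.1, 260.7] [0.54114833 0.00377659 0.21      ] ((274.25830078125, 290.20166015625), (119.3150863647461, 119.56499481201172), 1.5911402702331543)
```

View pics/w1.png

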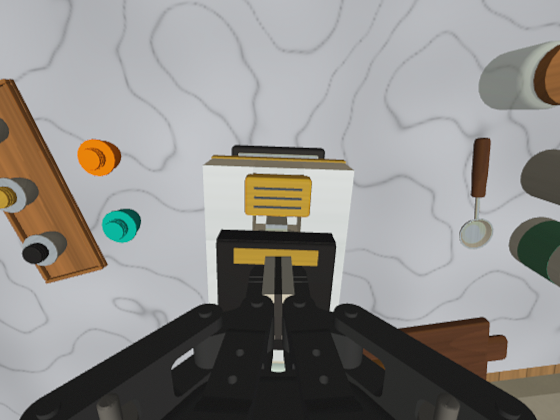

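Call:
{"op": "send_rows", "data": {
  "commands": [
    [0,[0.016,0.001,0.035],[0,0,0.02]],
    [0,[0,0,0.035],[0,0,0]],
    [0,[0,0,0.02],[0,0,0]],
    [0,[0,0,0.007],[0,0,0]],
    [0,[0,0,0],[0,0,0]]
  ]
}}

```text
clock: 3.75
position: [0.4852, 0.0232, 0.202]
orientation: [0.095, 0.996, -0.0, -0.002]
force: [0.1, -0.3, -0.3]
grip_width: -0.0003
gripper_force: 0.0
```

Call:
{"op": "send_rows", "data": {
  "commands": [
    [0,[0,0,0.002],[0,0,0]],
    [0,[0,0,0.001],[0,0,0]],
    [0,[0,0,0.001],[0,0,0]],
    [0,[0,0,0],[0,0,0]]
  ]
}}

```text
clock: 4.08
position: [0.4867, 0.0232, 0.2004]
orientation: [0.094, 0.996, 0.0, 0.001]
force: [-0.2, -0.5, 0.5]
grip_width: 0.0002
gripper_force: 0.0
```

Call:
{"op": "send_rows", "data": {
  "commands": [
    [0,[0,0,0.001],[0,0,0]],
    [0,[0,0,0.001],[0,0,0]],
    [0,[0,0,0],[0,0,0]]
  ]
}}

```text
clock: 4.33
position: [0.4866, 0.0232, 0.1978]
orientation: [0.094, 0.996, 0.0, 0.001]
force: [0.7, -0.0, 1.4]
grip_width: 0.0001
gripper_force: 0.6
```

Call:
{"op": "send_rows", "data": {
  "commands": [
    [0,[0,0,0.001],[0,0,0]],
    [0,[0,0,0.001],[0,0,0]],
    [0,[0,0,0],[0,0,0]]
  ]
}}

```text
clock: 4.58
position: [0.4865, 0.0232, 0.1958]
orientation: [0.094, 0.996, 0.0, 0.001]
force: [1.3, -0.0, 3.7]
grip_width: -0.0002
gripper_force: 1.8
```

Call:
{"op": "send_rows", "data": {
  "commands": [
    [0,[0,0,0.001],[0,0,0]],
    [0,[0,0,0],[0,0,0]]
  ]
}}

```text
clock: 4.75
position: [0.4866, 0.0232, 0.1948]
orientation: [0.094, 0.996, 0.0, 0.001]
force: [1.0, -0.1, 3.7]
grip_width: -0.0001
gripper_force: 2.3
```

Call:
{"op": "send_rows", "data": {
  "commands": [
    [0,[0,0,0.001],[0,0,0]],
    [0,[0,0,0],[0,0,0]]
  ]
}}

```text
clock: 4.92
position: [0.4865, 0.0232, 0.1936]
orientation: [0.094, 0.996, 0.0, 0.001]
force: [1.3, -0.3, 4.0]
grip_width: -0.0004
gripper_force: 2.1
```

Call:
{"op": "send_rows", "data": {
  "commands": [
    [0,[0,0,0.0008],[0,0,0]],
    [0,[0,0,0],[0,0,0]]
  ]
}}

```text
clock: 5.08
position: [0.4866, 0.0232, 0.1929]
orientation: [0.094, 0.996, 0.0, 0.001]
force: [1.3, -0.4, 5.6]
grip_width: 0.0002
gripper_force: 2.8
```

Call:
{"op": "send_rows", "data": {
  "commands": [
    [0,[0,0,0.0008],[0,0,0]],
    [0,[0,0,0],[0,0,0]]
  ]
}}

```text
clock: 5.25
position: [0.4865, 0.0232, 0.1922]
orientation: [0.094, 0.996, 0.0, 0.001]
force: [1.1, 0.4, 6.5]
grip_width: 0.0002
gripper_force: 3.0
```

Call:
{"op": "send_rows", "data": {
  "commands": [
    [0,[0,0,0.0007],[0,0,0]],
    [0,[0,0,0],[0,0,0]]
  ]
}}

```text
clock: 5.42
position: [0.4865, 0.0232, 0.1916]
orientation: [0.094, 0.996, 0.0, 0.001]
force: [1.1, -0.3, 6.4]
grip_width: 0.0001
gripper_force: 3.2
```

Call:
{"op": "send_rows", "data": {
  "commands": [
    [0,[0,0,0.0007],[0,0,0]],
    [0,[0,0,0],[0,0,0]]
  ]
}}

```text
clock: 5.58
position: [0.4866, 0.0232, 0.1915]
orientation: [0.094, 0.996, 0.0, 0.001]
force: [0.7, -0.1, 9.7]
grip_width: 0.0001
gripper_force: 4.8
```

Call:
{"op": "send_rows", "data": {
  "commands": [
    [0,[0,0,0.0006],[0,0,0]],
    [0,[0,0,0],[0,0,0]]
  ]
}}

```text
clock: 5.75
position: [0.4866, 0.0232, 0.1913]
orientation: [0.094, 0.996, 0.0, 0.001]
force: [-1.8, -0.4, 12.8]
grip_width: -0.0003
gripper_force: 6.1
```

Run:
```python
from h import *
b=r.capture('side');a=r.capture('scene');
x=cv2.resize(b['frame'][120:300,220:400],(540,540));y=cv2.resize(a['frame'][120:300,160:340],(540,540))
cv2.imwrite('pics/o1.png',cv2.cvtColor(np.hstack([x,y])[:,:,:],cv2.COLOR_RGB2BGR)[:, :] if 0 else cv2.resize(cv2.cvtColor(np.hstack([x,y]),cv2.COLOR_RGB2BGR),(800,400)))
```

```text
(no output)
```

View pics/o1.png

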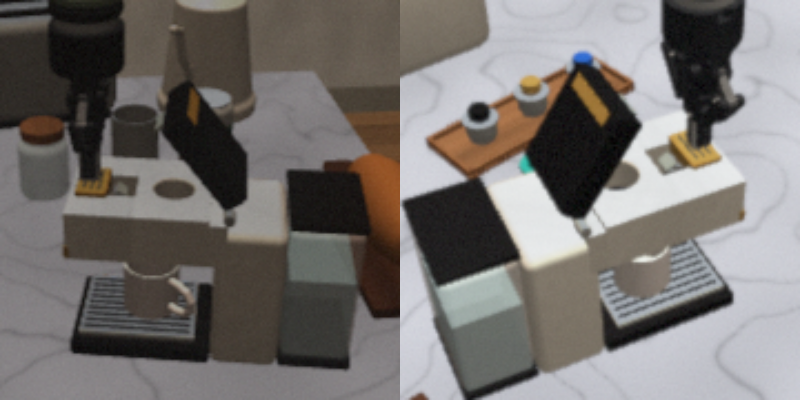

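The hatch has released and is swinging open by itself; the fingers are clear of it at the front of the key. I'll retreat to the front, then go over to the tray.

Call:
{"op": "send_rows", "data": {
  "commands": [
    [0,[0.005,0,-0.01],[0,0,0]],
    [0,[0.015,0,-0.03],[0,0,0]],
    [0,[0.005,0,-0.04],[0,0,0]],
    [0,[0,0,0],[0,0,0]]
  ]
}}

```text
clock: 6.18
position: [0.4628, 0.0282, 0.2759]
orientation: [0.094, 0.996, 0.001, 0.005]
force: [0.9, -0.5, 0.9]
grip_width: 0.0
gripper_force: 0.0
```

Call:
{"op": "send_rows", "data": {
  "commands": [
    [0.06,[-0.008,-0.037,0],[0,0,0]],
    [0.06,[-0.008,-0.037,0.01],[0,0,0]],
    [0.06,[-0.008,-0.037,0.01],[0,0,0]],
    [0.06,[-0.008,-0.037,0.01],[0,0,0]],
    [0.06,[-0.008,-0.037,0.01],[0,0,0]],
    [0.06,[-0.008,-0.037,0.01],[0,0,0]],
    [0.06,[-0.008,-0.037,0.01],[0,0,0]],
    [0.06,[-0.008,-0.037,0.01],[0,0,0]],
    [0.06,[-0.008,-0.037,0.015],[0,0,0]],
    [0.06,[-0.008,-0.037,0.015],[0,0,0]],
    [0.06,[0,0,0],[0,0,0]],
    [0.06,[0,0,0],[0,0,0]]
  ]
}}

```text
clock: 7.18
position: [0.4692, -0.3512, 0.1675]
orientation: [0.096, 0.995, 0.002, -0.002]
force: [-0.2, 1.1, 0.2]
grip_width: 0.0598
gripper_force: 0.0
```

Run:
```python
from h import *
s=r.observe();p=r.capture('wrist');save(p,'w2.png')
print(s['clock'],s['position'],s['force'])
hsv=cv2.cvtColor(p['frame'],cv2.COLOR_RGB2HSV)
for q in('pod_brass',):
  for d in r.regions_of(q,p):
    h=np.median(hsv[d['mask']],0); print(q,round(d['score'],2),d['centre'],ray(p,d['centre'],.04,s),h)
print(proj(p,s['position'],s))
m=cv2.inRange(hsv,(15,110,70),(32,255,255));n,l,st,c=cv2.connectedComponentsWithStats(m)
for i in range(1,n):
  if st[i,4]>150: print(st[i],c[i],ray(p,c[i],.054,s))
```

```text
7.1833 [ 0.46916322 -0.3511944   0.16754379] [-0.1572512   1.14990694  0.24051694]
pod_brass 0.76 [415.8, 240.6] [ 0.53304624 -0.22619699  0.04      ] [ 86. 241. 185.]
pod_brass 0.71 [416.4, 143.9] [ 0.44055345 -0.220845    0.04      ] [ 17. 244. 234.]
pod_brass 0.58 [275.9, 205.6] [ 0.47225647 -0.35217422  0.04      ] [ 95.  20. 177.]
pod_brass 0.57 [546.3, 337.3] [ 0.67545377 -0.09305881  0.04      ] [40. 21. 89.]
[275.63193471 270.88370949]
[ 389  116   56   55 2288] [416.74213287 142.66477273] [ 0.43702782 -0.22644412  0.054     ]
[260 190  31  33 803] [275.07347447 206.06973848] [ 0.46832695 -0.35208582  0.054     ]
[231 192  38  95 230] [248.66521739 234.85652174] [ 0.49061165 -0.38101668  0.054     ]
[278 304  61  18 170] [307.89411765 312.85882353] [ 0.58392965 -0.34164368  0.054     ]
[  0 347  26  69 940] [  8.34042553 384.4287234 ] [ 0.61190319 -0.67674324  0.054     ]
```

View pics/w2.png

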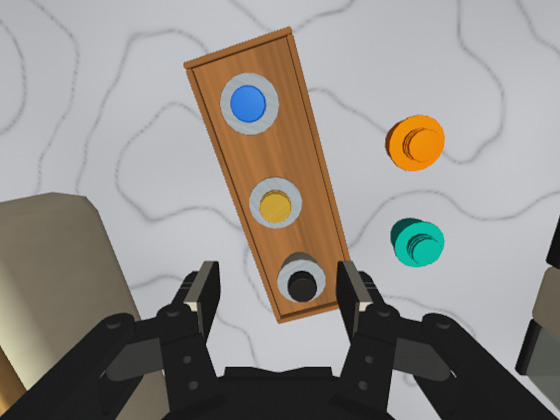

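The brass knob at (275,206) lies straight under the TCP, with blue above it and black below it in the row. Descending to grip.

Call:
{"op": "send_rows", "data": {
  "commands": [
    [0.06,[0,0,0.035],[0,0,0]],
    [0.06,[0,0,0.035],[0,0,0]],
    [0.06,[0,0,0.03],[0,0,0]],
    [0.06,[0,0,0.015],[0,0,0]],
    [0.06,[0,0,0.009],[0,0,0]],
    [0.06,[0,0,0],[0,0,0]]
  ]
}}

```text
clock: 7.78
position: [0.4702, -0.3486, 0.0448]
orientation: [0.093, 0.996, 0.001, -0.001]
force: [1.1, 0.1, -0.4]
grip_width: 0.0601
gripper_force: 0.0
```

Call:
{"op": "send_rows", "data": {
  "commands": [
    [0.02,[0,0,0],[0,0,0]],
    [0.02,[0,0,0],[0,0,0]],
    [0.02,[0,0,0],[0,0,0]],
    [0.02,[0,0,0],[0,0,0]],
    [0.02,[0,0,0],[0,0,0]],
    [0.02,[0,0,0],[0,0,0]]
  ],
  "newtons": 40
}}

```text
clock: 8.28
position: [0.4718, -0.3512, 0.0478]
orientation: [0.094, 0.996, -0.001, 0.002]
force: [0.5, -0.2, 7.2]
grip_width: 0.0255
gripper_force: 39.2
```

Call:
{"op": "send_rows", "data": {
  "commands": [
    [0.02,[0,0,-0.004],[0,0,0]],
    [0.02,[0,0,-0.02],[0,0,0]],
    [0.02,[0,0,-0.035],[0,0,0]],
    [0.02,[0,0,0],[0,0,0]],
    [0.02,[0,0,0],[0,0,0]]
  ]
}}

```text
clock: 8.7
position: [0.4717, -0.3514, 0.1071]
orientation: [0.094, 0.996, -0.001, 0.002]
force: [-0.3, 0.4, -0.5]
grip_width: 0.0255
gripper_force: 39.4
```

Run:
```python
from h import *
s=r.observe();p=r.capture('wrist');b=r.capture('side')
print(s['clock'],s['position'],s['force'],s['grip_width'],s['gripper_force'])
x=cv2.resize(b['frame'][250:400,160:360],(560,420),interpolation=cv2.INTER_CUBIC)
im=np.hstack([p['frame'],x]);cv2.imwrite('pics/g.png',cv2.cvtColor(cv2.resize(im,(800,300)),cv2.COLOR_RGB2BGR))
```

```text
8.7 [ 0.47169795 -0.35144401  0.10711424] [-0.32880653  0.42167224 -0.52559434] 0.02551775846865787 39.39351797103882
```

View pics/g.png

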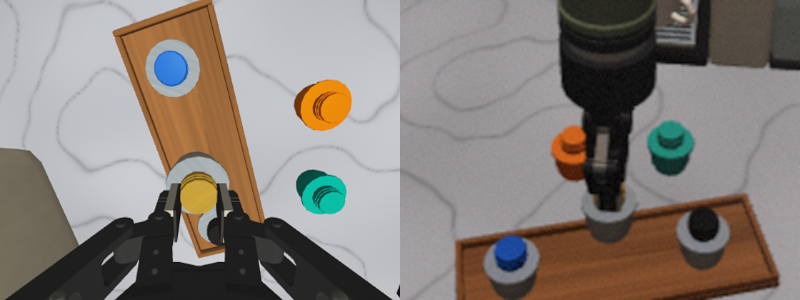

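Run:
```python
from h import *
s=r.observe();p=r.capture('wrist')
hsv=cv2.cvtColor(p['frame'],cv2.COLOR_RGB2HSV)
m=cv2.inRange(hsv,(15,110,70),(32,255,255));n,l,st,c=cv2.connectedComponentsWithStats(m)
Q=R.from_quat(s['orientation']).as_matrix()
z=s['position'][2]
for i in range(1,n):
  if st[i,4]>150 and 200<c[i][0]<350: 
    u=c[i];print(st[i],u)
    x0,y0,w,h=st[i,:4]
    for k,v in(('cen',u),('top edge',(x0+w/2,y0)),('left',(x0,u[1])),('right',(x0+w,u[1]))): print(k,Q.T@(ray(p,v,z+.008,s)-s['position']))
for d in r.regions_of('pod_brass',p):
  if 200<d['centre'][0]<350:
    ys,xs=np.nonzero(d['mask']);print(d['score'],ys.min(),xs.min(),xs.max(),'flange front',Q.T@(ray(p,(xs[ys==ys.min()].mean(),ys.min()),z-.008,s)-s['position']))
```

```text
[336 186  33 125 240] [349.35       235.28333333]
cen [ 0.02366986  0.03534924 -0.00795644]
top edge [ 0.0478101   0.03500825 -0.00793239]
left [ 0.02367586  0.02897269 -0.00796001]
right [ 0.02366102  0.04473463 -0.0079512 ]
[ 252  241   53   60 2530] [277.59328063 269.79762846]
cen [ 0.00514126  0.00105036 -0.00799425]
top edge [ 0.02072743  0.00150527 -0.00797834]
left [ 0.00515272 -0.01166874 -0.00800136]
right [ 0.005129    0.0146699  -0.00798664]
0.89 213 232 320 flange front [ 0.02950885 -0.00055495  0.00802933]
```

Call:
{"op": "send_rows", "data": {
  "commands": [
    [0.02,[0,0,-0.025],[0,0,0]],
    [0.02,[0,0,-0.035],[0,0,0]],
    [0.02,[0,0.01,-0.035],[0,0,0]],
    [0.02,[-0.004,0.03,-0.035],[0,0,0]],
    [0.02,[-0.005,0.035,-0.023],[0,0,0]],
    [0.02,[-0.005,0.035,-0.01],[0,0,0]],
    [0.02,[-0.005,0.035,0],[0,0,0]],
    [0.02,[-0.005,0.035,0],[0,0,0]],
    [0.02,[-0.005,0.035,0],[0,0,0]],
    [0.02,[-0.005,0.035,0],[0,0,0]],
    [0.02,[-0.003,0.02,0],[0,0,0]],
    [0.02,[0,0,0],[0,0,0]]
  ]
}}

```text
clock: 9.9
position: [0.5573, -0.0916, 0.2626]
orientation: [0.092, 0.996, 0.001, -0.001]
force: [-0.7, -0.2, -0.5]
grip_width: 0.0256
gripper_force: 39.5
```

Run:
```python
from h import *
s=r.observe();p=r.capture('wrist');save(p,'w3.png')
Q=R.from_quat(s['orientation']).as_matrix()
print(s['clock'],s['position'],s['grip_width'],s['gripper_force'],Q.round(3).tolist())
b=r.capture('side');a=r.capture('scene')
print('qry')
for n,pp in(('w',p),('side',b),('scene',a)):
  for q,z in(('well',.185),('key',.199)):
    for d in r.look_for(q,pp): print(n,q,round(d['score'],2),d['centre'],ray(pp,d['centre'],z,s))
```

```text
9.9 [ 0.55725792 -0.0916452   0.26263832] 0.025607766086916308 39.516881704330444 [[-0.983, 0.183, -0.002], [0.183, 0.983, 0.002], [0.002, 0.002, -1.0]]
qry
w well 0.68 [406.5, 187.9] [0.54986525 0.00844819 0.185     ]
w key 0.8 [427.0, 100.8] [0.49025443 0.01898221 0.199     ]
w key 0.25 [409.5, 189.0] [0.54651225 0.00508348 0.199     ]
side well 0.9 [326.7, 229.9] [ 0.62292997 -0.11200413  0.185     ]
side key 0.64 [261.6, 200.6] [0.4901489  0.00574356 0.199     ]
scene well 0.85 [232.4, 226.3] [0.66905122 0.04131485 0.185     ]
scene key 0.74 [291.4, 182.1] [0.49369078 0.01776046 0.199     ]
```

View pics/w3.png

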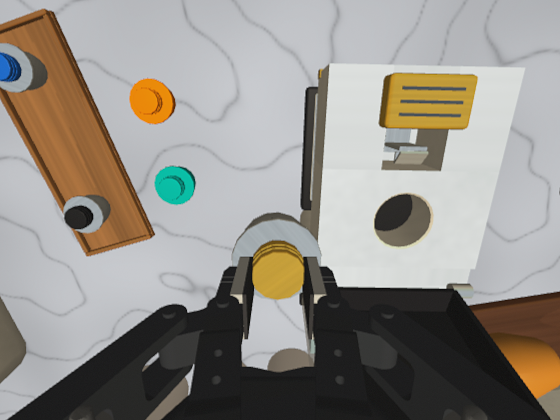

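Run:
```python
from h import *
s=r.observe();p=r.capture('wrist')
g=cv2.cvtColor(p['frame'],cv2.COLOR_RGB2GRAY)
roi=g[180:262,355:450];_,m=cv2.threshold(roi,0,255,cv2.THRESH_BINARY_INV+cv2.THRESH_OTSU)
n,l,st,c=cv2.connectedComponentsWithStats(m);i=1+np.argmax([st[k,4]*(abs(c[k][0]-48)<15) for k in range(1,n)])
e=cv2.fitEllipse(cv2.convexHull(np.argwhere(l==i)[:,::-1].astype(np.int32)));u=np.array(e[0])+(355,180)
w=ray(p,u,.185,s);print(_,e,u,'well',w,st[i])
hsv=cv2.cvtColor(p['frame'],cv2.COLOR_RGB2HSV);m=cv2.inRange(hsv,(12,110,70),(32,255,255));m[:, :360]=0;m[150:]=0
rc=cv2.minAreaRect(np.argwhere(m)[:,::-1].astype(np.float32));k=ray(p,rc[0],.198,s);print(rc,'key',k,np.linalg.norm((w-k)[:2]),np.arctan2(*(w-k)[[1,0]]))
for q in [(330,64),(523,70)]: print('deck',ray(p,q,.185,s))
Q=R.from_quat(s['orientation']).as_matrix();d=w-s['position'];print('well in tool',Q.T@d)
```

```text
147.0 ((52.96673583984375, 38.17356872558594), (49.92559051513672, 58.2733268737793), 59.98091506958008) [407.96673584 218.17356873] well [0.57457112 0.00365104 0.185     ] [  25   12   57   53 2299]
((434.45465087890625, 99.72425079345703), (96.38660430908203, 54.92570114135742), 0.9548413157463074) key [0.49052756 0.0200931  0.198     ] 0.08563679981860829 -0.1931972191554277
deck [ 0.45574566 -0.04073226  0.185     ]
deck [0.4837303  0.08463507 0.185     ]
well in tool [0.00106765 0.1017585  0.07909245]
```

Run:
```python
from h import *
im=cv2.imread('pics/o1.png',0)
a=r.capture('scene');b=r.capture('side')
for n,p,(x0,x1,y0,y1),(ox,oy) in(('side',b,(145,205,170,208),(220,120)),('scene',a,(590,650,150,200),(160-180,120))):
  roi=im[y0:y1,x0:x1];t,m=cv2.threshold(roi,0,255,cv2.THRESH_BINARY_INV+cv2.THRESH_OTSU)
  k,l,st,c=cv2.connectedComponentsWithStats(m)
  for i in range(1,k):
    if st[i,4]>80:
      bx=st[i];u=np.array([bx[0]+bx[2]/2+x0,bx[1]+bx[3]/2+y0])/400*180+(ox,oy)-.3
      print(n,t,bx,u,ray(p,u,.185))
g=cv2.cvtColor(a['frame'],cv2.COLOR_RGB2BGR)
w=r.capture('wrist')['frame'][180:262,355:450]
cv2.imwrite('pics/e.png',np.hstack([cv2.resize(cv2.cvtColor(w,cv2.COLOR_RGB2BGR),(475,410),interpolation=cv2.INTER_NEAREST)]))
```

```text
side 101.0 [ 46   0  14  17 125] [308.8   200.025] [0.60563231 0.02312552 0.185     ]
side 101.0 [  9  10  41  19 627] [298.225 204.975] [0.57673211 0.00147251 0.185     ]
scene 131.0 [   0    0   48   50 1693] [256.   198.45] [5.80101360e-01 5.31883994e-04 1.85000000e-01]
```

View pics/e.png

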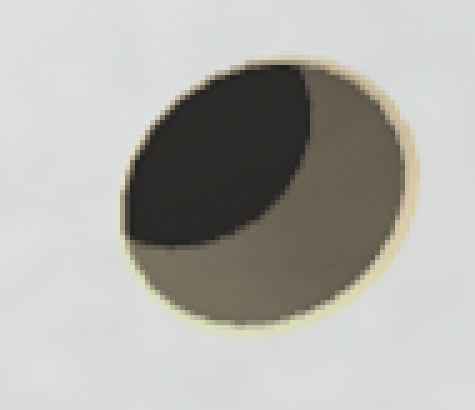

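Call:
{"op": "send_rows", "data": {
  "commands": [
    [0.02,[-0.001,0.03,0],[0,0,0.004]],
    [0.02,[-0.001,0.035,0],[0,0,0]],
    [0.02,[-0.001,0.025,0.005],[0,0,0]],
    [0.02,[0,0.01,0.01],[0,0,0]],
    [0.02,[0,0,0],[0,0,0]],
    [0.02,[0,0,0],[0,0,0]]
  ]
}}

```text
clock: 11.05
position: [0.578, 0.0017, 0.2482]
orientation: [0.096, 0.995, -0.001, -0.001]
force: [0.9, 0.7, -0.2]
grip_width: 0.0258
gripper_force: 39.6
```

Run:
```python
from h import *
s=r.observe();p=r.capture('wrist');a=r.capture('scene');b=r.capture('side')
z=s['position'][2]
print(s['clock'],s['position'],s['force'],s['grip_width'])
for n,pp in(('side',b),('scene',a)):
  for d in r.regions_of('pod_brass',pp):
    ys,xs=np.nonzero(d['mask']);c=d['centre']
    if abs(ray(pp,c,z-.01)[1])<.06 and abs(ray(pp,c,z-.01)[0]-.575)<.05: print(n,round(d['score'],2),c,xs.min(),xs.max(),ys.min(),ys.max(),ray(pp,((xs.min()+xs.max())/2,c[1]),z-.01))
x=cv2.resize(b['frame'][130:260,230:360],(400,400),interpolation=cv2.INTER_CUBIC);y=cv2.resize(a['frame'][130:260,190:320],(400,400),interpolation=cv2.INTER_CUBIC)
cv2.imwrite('pics/i.png',cv2.cvtColor(np.hstack([x,y]),cv2.COLOR_RGB2BGR))
```

```text
11.05 [0.57795706 0.00174001 0.24819234] [ 0.89011393  0.72141299 -0.17603186] 0.02584232335760573
side 0.63 [299.4, 187.5] 290 309 181 199 [ 0.57644681 -0.0113259   0.23819234]
scene 0.9 [251.2, 181.9] 244 266 170 194 [0.58502461 0.00741403 0.23819234]
```

View pics/i.png

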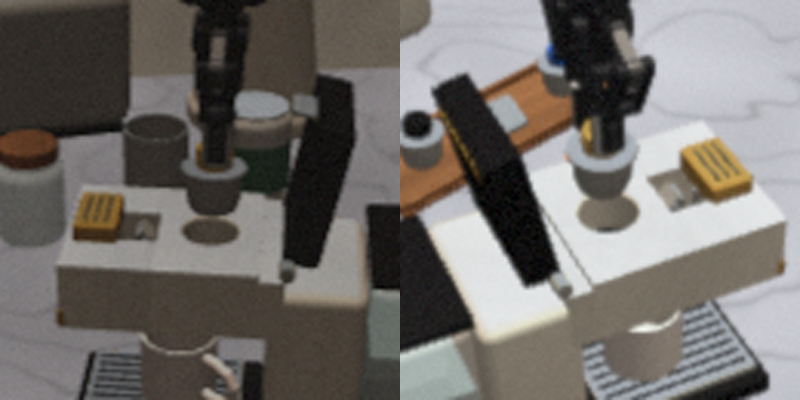

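Run:
```python
from h import *
a=r.capture('scene');b=r.capture('side')
P=[ray(b,(299.9,184.6),.238),ray(a,(255.6,180.4),.238)];W=[ray(b,(298.4,205.1),.185),ray(a,(257.6,198.9),.185)]
for n,x,y in zip(('side','scene'),P,W):print(n,'pod',x.round(4),'well',y.round(4),'w-p',(y-x).round(4))
```

```text
side pod [0.5795 0.0034 0.238 ] well [0.5771 0.0008 0.185 ] w-p [-0.0024 -0.0026 -0.053 ]
scene pod [0.5809 0.0039 0.238 ] well [0.5782 0.0039 0.185 ] w-p [-0.0027  0.0001 -0.053 ]
```

Call:
{"op": "send_rows", "data": {
  "commands": [
    [0.02,[0.002,-0.001,0.01],[0,0,0]],
    [0.02,[0,0,0.01],[0,0,0]],
    [0.02,[0,0,0.006],[0,0,0]],
    [0.02,[0,0,0.004],[0,0,0]],
    [0.02,[0,0,0],[0,0,0]]
  ]
}}

```text
clock: 11.82
position: [0.5765, 0.0026, 0.2181]
orientation: [0.096, 0.995, 0.001, -0.0]
force: [1.9, 4.5, -1.1]
grip_width: 0.0257
gripper_force: 40.0
```

Call:
{"op": "send_rows", "data": {
  "commands": [
    [0.02,[0,0,0.002],[0,0,0]],
    [0.02,[0,0,0.002],[0,0,0]],
    [0.02,[0,0,0],[0,0,0]]
  ]
}}

```text
clock: 12.07
position: [0.5773, 0.003, 0.2158]
orientation: [0.096, 0.995, 0.002, 0.001]
force: [2.0, 5.4, 3.5]
grip_width: 0.0258
gripper_force: 40.5
```

Call:
{"op": "send_rows", "data": {
  "commands": [
    [0.02,[-0.001,0.002,0],[0,0,0]],
    [0.02,[0,0,0],[0,0,0]],
    [0.02,[0,0,0],[0,0,0]]
  ]
}}

```text
clock: 12.32
position: [0.5778, 0.0035, 0.2151]
orientation: [0.096, 0.995, 0.0, -0.0]
force: [1.2, 3.4, 2.9]
grip_width: 0.0257
gripper_force: 40.3
```

Call:
{"op": "send_rows", "data": {
  "commands": [
    [0.02,[-0.001,0.002,0],[0,0,0]],
    [0.02,[0,0,0.002],[0,0,0]],
    [0.02,[0,0,0],[0,0,0]]
  ]
}}

```text
clock: 12.57
position: [0.5785, 0.0044, 0.2121]
orientation: [0.096, 0.995, -0.001, -0.001]
force: [-0.7, -0.6, -1.3]
grip_width: 0.0255
gripper_force: 40.1
```

Call:
{"op": "send_rows", "data": {
  "commands": [
    [0.02,[0,0,0.002],[0,0,0]],
    [0.02,[0,0,0.002],[0,0,0]],
    [0.02,[0,0,0],[0,0,0]],
    [0.02,[0,0,0],[0,0,0]]
  ]
}}

```text
clock: 12.9
position: [0.579, 0.0048, 0.2087]
orientation: [0.096, 0.995, -0.0, -0.0]
force: [-0.5, 0.5, -0.2]
grip_width: 0.0254
gripper_force: 40.1
```

Call:
{"op": "send_rows", "data": {
  "commands": [
    [0.02,[0,0,0.002],[0,0,0]],
    [0.02,[0,0,0.001],[0,0,0]],
    [0.02,[0,0,0],[0,0,0]],
    [0.02,[0,0,0],[0,0,0]]
  ]
}}

```text
clock: 13.23
position: [0.5791, 0.0049, 0.2059]
orientation: [0.096, 0.995, -0.0, -0.0]
force: [-1.3, -1.2, -0.7]
grip_width: 0.0252
gripper_force: 40.1
```

Call:
{"op": "send_rows", "data": {
  "commands": [
    [0.02,[0,0,0.002],[0,0,0]],
    [0.02,[0,0,0.001],[0,0,0]],
    [0.02,[0,0,0],[0,0,0]],
    [0.02,[0,0,0],[0,0,0]]
  ]
}}

```text
clock: 13.57
position: [0.5791, 0.0048, 0.203]
orientation: [0.096, 0.995, -0.0, -0.0]
force: [-0.6, -0.1, -1.2]
grip_width: 0.0255
gripper_force: 40.2
```

Call:
{"op": "send_rows", "data": {
  "commands": [
    [0.02,[0,0,0.001],[0,0,0]],
    [0.02,[0,0,0.001],[0,0,0]],
    [0.02,[0,0,0],[0,0,0]],
    [0.02,[0,0,0],[0,0,0]]
  ]
}}

```text
clock: 13.9
position: [0.579, 0.0048, 0.201]
orientation: [0.096, 0.995, -0.0, -0.0]
force: [-2.1, -1.6, 0.1]
grip_width: 0.0255
gripper_force: 40.3
```

Call:
{"op": "send_rows", "data": {
  "commands": [
    [0.02,[0.0005,-0.0005,0.001],[0,0,0]],
    [0.02,[0,0,0.001],[0,0,0]],
    [0.02,[0,0,0],[0,0,0]],
    [0.02,[0,0,0],[0,0,0]]
  ]
}}

```text
clock: 14.23
position: [0.5788, 0.0047, 0.199]
orientation: [0.096, 0.995, 0.0, 0.0]
force: [-1.2, 0.7, -1.2]
grip_width: 0.0253
gripper_force: 40.2
```

Call:
{"op": "send_rows", "data": {
  "commands": [
    [0.02,[0,0,0.001],[0,0,0]],
    [0.02,[0,0,0.001],[0,0,0]],
    [0.02,[0,0,0],[0,0,0]],
    [0.02,[0,0,0],[0,0,0]]
  ]
}}

```text
clock: 14.57
position: [0.5787, 0.0046, 0.1974]
orientation: [0.096, 0.995, 0.0, 0.0]
force: [-1.6, -1.4, 2.8]
grip_width: 0.0258
gripper_force: 40.4
```

Call:
{"op": "send_rows", "data": {
  "commands": [
    [0.02,[0,0,0.001],[0,0,0]],
    [0.02,[0,0,0],[0,0,0]],
    [0.02,[0,0,0],[0,0,0]]
  ]
}}

```text
clock: 14.82
position: [0.5788, 0.0045, 0.1972]
orientation: [0.096, 0.995, 0.0, 0.001]
force: [-2.4, -0.8, 5.5]
grip_width: 0.0256
gripper_force: 40.8
```

Call:
{"op": "send_rows", "data": {
  "commands": [
    [0.05,[0,0,-0.001],[0,0,0]],
    [0.05,[0,0,0],[0,0,0]],
    [0.05,[0,0,0],[0,0,0]],
    [0.05,[0,0,0],[0,0,0]],
    [0.05,[0,0,0],[0,0,0]]
  ]
}}

```text
clock: 15.23
position: [0.5786, 0.0047, 0.1968]
orientation: [0.096, 0.995, 0.0, -0.0]
force: [-0.4, -0.5, 0.2]
grip_width: 0.0499
gripper_force: 0.0
```

Call:
{"op": "send_rows", "data": {
  "commands": [
    [0.05,[0,0,-0.01],[0,0,0]],
    [0.05,[0,0,-0.02],[0,0,0]],
    [0.05,[0,0,-0.035],[0,0,0]],
    [0.05,[0.02,0,-0.03],[0,0,0]],
    [0.05,[0.03,0,0],[0,0,0]],
    [0.05,[0,0,0],[0,0,0]]
  ]
}}

```text
clock: 15.73
position: [0.5263, 0.0149, 0.2952]
orientation: [0.096, 0.995, 0.0, 0.001]
force: [-0.4, 0.0, -1.0]
grip_width: 0.0504
gripper_force: 0.0
```

Run:
```python
from h import *
s=r.observe();p=r.capture('wrist');a=r.capture('scene');b=r.capture('side')
print(s['clock'],s['position'],s['force'],s['grip_width'])
def brass(pp,ss,near,rad,z):
  m=cv2.inRange(cv2.cvtColor(pp['frame'],cv2.COLOR_RGB2HSV),(12,110,50),(32,255,255))
  n,l,st,c=cv2.connectedComponentsWithStats(m)
  for i in range(1,n):
    if st[i,4]>15 and np.linalg.norm(c[i]-near)<rad: print('  brass',st[i],c[i].round(1),ray(pp,c[i],z,ss).round(4))
W=(.577,.004,.205)
for n,pp in(('w',p),('side',b),('scene',a)):
  print(n,'expect',proj(pp,W,s).round(1));brass(pp,s,proj(pp,W,s),40,.203)
  for q in('pod_brass','hatch_lip','hood'):
   for d in r.look_for(q,pp): print('  ',q,round(d['score'],2),d['centre'],ray(pp,d['centre'],.195,s).round(4))
```

```text
15.7333 [0.52632845 0.01488266 0.29524335] [-0.39677657  0.04216833 -1.02316694] 0.05035985429344269
w expect [275.3 271.4]
  brass [261 250  32  34 867] [276.4 266.6] [0.5738 0.0056 0.203 ]
   pod_brass 0.95 [95.0, 141.5] [ 0.4431 -0.1131  0.195 ]
   pod_brass 0.88 [279.5, 264.0] [0.576  0.0079 0.195 ]
   pod_brass 0.57 [118.3, 212.5] [ 0.5022 -0.1161  0.195 ]
   hatch_lip 0.68 [275.1, 340.3] [ 0.6575 -0.0123  0.195 ]
   hood 0.92 [274.0, 344.8] [ 0.6626 -0.0144  0.195 ]
   hood 0.29 [275.1, 224.4] [0.5381 0.0114 0.195 ]
side expect [298.4 197.1]
  brass [254 193  16  16 209] [261.6 200.3] [ 0.4898 -0.      0.203 ]
  brass [293 195  11  11  95] [298.3 199.8] [ 0.5754 -0.0054  0.203 ]
   pod_brass 0.81 [294.5, 325.3] [ 0.5158 -0.3916  0.195 ]
   pod_brass 0.74 [244.1, 326.9] [ 0.4375 -0.3873  0.195 ]
   pod_brass 0.61 [264.4, 200.0] [0.4973 0.0152 0.195 ]
   pod_brass 0.49 [299.1, 199.2] [0.58   0.0115 0.195 ]
   hatch_lip 0.73 [335.1, 181.8] [0.6852 0.0947 0.195 ]
   hood 0.93 [335.1, 186.7] [0.6794 0.0676 0.195 ]
   hood 0.63 [260.2, 200.2] [0.4874 0.0152 0.195 ]
scene expect [257.7 191.7]
  brass [217 149  48  30 528] [240.5 162.2] [ 0.5436 -0.1115  0.203 ]
  brass [244 173  15   9  62] [250.3 176.6] [ 0.5574 -0.0518  0.203 ]
  brass [282 175  22  20 274] [291.9 185.1] [0.5029 0.0307 0.203 ]
  brass [251 189  12  11 112] [256.8 193.9] [0.5817 0.0068 0.203 ]
   pod_brass 0.86 [257.9, 196.3] [0.5791 0.0069 0.195 ]
   pod_brass 0.45 [327.4, 351.7] [0.7101 0.3673 0.195 ]
   hatch_lip 0.65 [294.9, 181.1] [0.4819 0.0161 0.195 ]
   hatch_lip 0.6 [222.4, 185.6] [ 0.62   -0.0724  0.195 ]
   hood 0.62 [223.1, 185.9] [ 0.6193 -0.0705  0.195 ]
```

Call:
{"op": "send_rows", "data": {
  "commands": [
    [0,[0,0,-0.025],[0,0,0]],
    [0,[0,0,-0.03],[0,0,0]],
    [0,[-0.03,0,0],[0,0,0]],
    [0,[-0.03,0,0],[0,0,0]],
    [0,[-0.03,0,0],[0,0,0]],
    [0,[-0.03,0,0],[0,0,0]],
    [0,[-0.03,0,0],[0,0,0]],
    [0,[-0.03,0,0],[0,0,0]],
    [0,[-0.003,0,0],[0,0,0]],
    [0,[0,0,0],[0,0,0]],
    [0,[0,0,0],[0,0,0]]
  ]
}}

```text
clock: 17.25
position: [0.7087, -0.0208, 0.3466]
orientation: [0.096, 0.995, 0.0, -0.001]
force: [0.3, 0.2, -0.1]
grip_width: 0.0002
gripper_force: 0.0
```

Run:
```python
from h import *
s=r.observe();p=r.capture('wrist');a=r.capture('scene');b=r.capture('side')
print(s['clock'],s['position'],s['force'],s['qpos'])
mx=np.array([.981,-.192]);H=np.array([.633,-.007]);my=np.array([.192,.981])
d=s['position'][:2]-H;print('rel hinge',d@mx,d@my)
def mp(x,y,z): return np.r_[H+x*mx+y*my,.189+z]
for n,pp in(('w',p),('side',b),('scene',a)):
  print(n,'strip exp',proj(pp,mp(.043,0,.092),s).round(1),'lip',proj(pp,mp(.02,0,.108),s).round(1))
  m=cv2.inRange(cv2.cvtColor(pp['frame'],cv2.COLOR_RGB2HSV),(12,90,50),(32,255,255))
  k,l,st,c=cv2.connectedComponentsWithStats(m)
  for i in range(1,k):
    if st[i,4]>40 and np.linalg.norm(c[i]-proj(pp,mp(.043,0,.092),s))<90: print('  brass',st[i],c[i].round(1),ray(pp,c[i],.281,s).round(4))
  for q in('hatch_lip','hood','pod_brass'):
   for e in r.look_for(q,pp): print('  ',q,round(e['score'],2),e['centre'])
```

```text
17.25 [ 0.70870915 -0.02078201  0.34657274] [ 0.32240618  0.17994937 -0.05992926] [-4.55950837e-02  5.15527829e-01  9.71720108e-01  1.32583978e-04
  1.65586065e+00 -1.42357149e+00]
rel hinge 0.07691681741282809 0.0010160069936965017
w strip exp [274.7 180.5] lip [274.3 150. ]
   hatch_lip 0.72 [276.4, 154.8]
   hood 0.61 [271.5, 158.9]
   hood 0.5 [547.4, 92.4]
   pod_brass 0.96 [92.5, 6.3]
   pod_brass 0.83 [281.3, 48.7]
   pod_brass 0.55 [114.4, 76.3]
side strip exp [343.8 169.5] lip [334.1 162.5]
  brass [254 193  16  16 216] [261.7 200.2] [ 0.4824 -0.1403  0.281 ]
  brass [293 195  12  11 104] [298.3 199.8] [ 0.5539 -0.145   0.281 ]
   hatch_lip 0.91 [333.6, 182.7]
   hood 0.76 [336.1, 189.3]
   pod_brass 0.67 [294.1, 324.0]
   pod_brass 0.63 [301.8, 199.1]
   pod_brass 0.58 [245.2, 324.8]
scene strip exp [210.  176.9] lip [220.1 167.1]
  brass [187  89  14  11 101] [194.   94.9] [ 0.5289 -0.3369  0.281 ]
  brass [216 149  49  31 562] [240.4 162.2] [ 0.6008 -0.0187  0.281 ]
  brass [173 165  43  36 565] [194.2 185.1] [ 0.7121 -0.0121  0.281 ]
  brass [244 173  15   9  59] [250.4 176.4] [0.612  0.0326 0.281 ]
  brass [282 175  22  20 304] [291.9 185. ] [0.5652 0.1038 0.281 ]
  brass [251 188  13  13 125] [256.8 194. ] [0.6336 0.0837 0.281 ]
   hatch_lip 0.94 [220.6, 189.2]
   hood 0.73 [221.9, 184.9]
   hood 0.42 [325.4, 350.0]
   pod_brass 0.78 [258.7, 195.1]
```

Call:
{"op": "send_rows", "data": {
  "commands": [
    [0,[0,0,0.025],[0,0,0]],
    [0,[0,0,0.025],[0,0,0]],
    [0,[0,0,0.015],[0,0,0]],
    [0,[0.008,0,0],[0,0,0]],
    [0,[0.008,0,0],[0,0,0]],
    [0,[0.005,0,0],[0,0,0]],
    [0,[0,0,0],[0,0,0]]
  ]
}}

```text
clock: 18.43
position: [0.6879, -0.0165, 0.2847]
orientation: [0.096, 0.995, 0.0, 0.002]
force: [0.7, 0.0, 0.3]
grip_width: -0.0
gripper_force: 0.0
```

Call:
{"op": "send_rows", "data": {
  "commands": [
    [0,[0.005,0,-0.001],[0,0,0]],
    [0,[0.005,0,-0.001],[0,0,0]],
    [0,[0.005,0,-0.002],[0,0,0]],
    [0,[0.005,0,-0.002],[0,0,0]]
  ]
}}

```text
clock: 18.77
position: [0.6688, -0.0128, 0.289]
orientation: [0.096, 0.995, 0.0, 0.001]
force: [2.2, 0.2, 0.4]
grip_width: -0.0
gripper_force: 0.9
```

Call:
{"op": "send_rows", "data": {
  "commands": [
    [0,[0.005,0,-0.001],[0,0,0]],
    [0,[0.005,0,-0.001],[0,0,0]],
    [0,[0.005,0,-0.001],[0,0,0]],
    [0,[0.005,0,0],[0,0,0]],
    [0,[0.006,0,0],[0,0,0]],
    [0,[0.006,0,0],[0,0,0]],
    [0,[0.005,0,0.001],[0,0,0]],
    [0,[0.005,0,0.001],[0,0,0]]
  ]
}}

```text
clock: 19.43
position: [0.627, -0.0049, 0.2891]
orientation: [0.096, 0.995, -0.0, -0.0]
force: [1.3, -1.0, 2.6]
grip_width: 0.0
gripper_force: 1.1
```

Call:
{"op": "send_rows", "data": {
  "commands": [
    [0,[0.005,0,0.001],[0,0,0]],
    [0,[0.005,0,0.001],[0,0,0]],
    [0,[0.005,0,0.001],[0,0,0]],
    [0,[0.005,0,0.002],[0,0,0]]
  ]
}}

```text
clock: 19.77
position: [0.6075, -0.001, 0.2839]
orientation: [0.096, 0.995, 0.0, -0.0]
force: [1.0, 0.7, 3.2]
grip_width: -0.0
gripper_force: 1.1
```

Call:
{"op": "send_rows", "data": {
  "commands": [
    [0,[0.005,0,0.002],[0,0,0]],
    [0,[0.005,0,0.002],[0,0,0]],
    [0,[0.004,0,0.002],[0,0,0]],
    [0,[0.005,0,0.003],[0,0,0]],
    [0,[0.004,0,0.003],[0,0,0]],
    [0,[0.004,0,0.003],[0,0,0]],
    [0,[0.004,0,0.003],[0,0,0]]
  ]
}}

```text
clock: 20.35
position: [0.5771, 0.0049, 0.2659]
orientation: [0.096, 0.995, 0.0, -0.0]
force: [1.1, 0.8, 1.6]
grip_width: 0.0
gripper_force: 1.0
```

Call:
{"op": "send_rows", "data": {
  "commands": [
    [0,[0.004,0,0.004],[0,0,0]],
    [0,[0.004,0,0.004],[0,0,0]],
    [0,[0.003,0,0.004],[0,0,0]],
    [0,[0.003,0,0.003],[0,0,0]]
  ]
}}

```text
clock: 20.68
position: [0.5633, 0.0075, 0.2504]
orientation: [0.096, 0.995, -0.0, -0.0]
force: [0.2, 0.8, 1.7]
grip_width: -0.0
gripper_force: 0.9
```

Call:
{"op": "send_rows", "data": {
  "commands": [
    [0,[0.003,0,0.004],[0,0,0]],
    [0,[0.003,0,0.004],[0,0,0]],
    [0,[0.003,0,0.004],[0,0,0]],
    [0,[0.002,0,0.003],[0,0,0]],
    [0,[0.002,0,0.003],[0,0,0]],
    [0,[0.001,0,0.003],[0,0,0]],
    [0,[0,0,0],[0,0,0]]
  ]
}}

```text
clock: 21.27
position: [0.5494, 0.0101, 0.2293]
orientation: [0.096, 0.995, -0.0, -0.001]
force: [0.2, 0.8, 0.9]
grip_width: 0.0002
gripper_force: 0.6
```

Call:
{"op": "send_rows", "data": {
  "commands": [
    [0,[0.001,0,0.002],[0,0,0]],
    [0,[0,0,0.002],[0,0,0]],
    [0,[0,0,0],[0,0,0]]
  ]
}}

```text
clock: 21.52
position: [0.5485, 0.0104, 0.2256]
orientation: [0.096, 0.995, -0.0, -0.001]
force: [-0.7, 0.4, 0.8]
grip_width: 0.0001
gripper_force: 0.8
```

Call:
{"op": "send_rows", "data": {
  "commands": [
    [0,[0,0,0.001],[0,0,0]],
    [0,[0,0,0.001],[0,0,0]],
    [0,[0,0,0.001],[0,0,0]],
    [0,[0,0,0],[0,0,0]]
  ]
}}

```text
clock: 21.85
position: [0.5486, 0.0105, 0.2235]
orientation: [0.096, 0.995, 0.0, -0.0]
force: [-3.4, 0.6, 4.1]
grip_width: 0.0001
gripper_force: 2.2
```

Call:
{"op": "send_rows", "data": {
  "commands": [
    [0,[0,0,0.001],[0,0,0]],
    [0,[0,0,0.001],[0,0,0]],
    [0,[0,0,0],[0,0,0]]
  ]
}}

```text
clock: 22.1
position: [0.5481, 0.0106, 0.2219]
orientation: [0.096, 0.995, 0.0, -0.001]
force: [-6.1, 0.3, 7.2]
grip_width: -0.0001
gripper_force: 3.5
```

Call:
{"op": "send_rows", "data": {
  "commands": [
    [0,[0,0,0.001],[0,0,0]],
    [0,[0,0,0.001],[0,0,0]],
    [0,[0,0,0],[0,0,0]]
  ]
}}

```text
clock: 22.35
position: [0.5484, 0.0106, 0.2197]
orientation: [0.096, 0.995, 0.0, -0.0]
force: [-3.4, 0.3, 4.3]
grip_width: 0.0
gripper_force: 2.1
```

Force peaked at 7.2 N and fell off, so the catch is going over. Continuing gently to the stop.

Call:
{"op": "send_rows", "data": {
  "commands": [
    [0,[0,0,0.001],[0,0,0]],
    [0,[0,0,0.001],[0,0,0]],
    [0,[0,0,0],[0,0,0]]
  ]
}}

```text
clock: 22.6
position: [0.5494, 0.0103, 0.2166]
orientation: [0.096, 0.995, -0.0, 0.0]
force: [0.0, -0.7, -0.6]
grip_width: -0.0002
gripper_force: 0.0
```

Call:
{"op": "send_rows", "data": {
  "commands": [
    [0,[0,0,0.001],[0,0,0]],
    [0,[0,0,0.001],[0,0,0]],
    [0,[0,0,0],[0,0,0]]
  ]
}}

```text
clock: 22.85
position: [0.5495, 0.0103, 0.2148]
orientation: [0.096, 0.995, -0.0, 0.0]
force: [-0.0, -0.1, 1.7]
grip_width: 0.0
gripper_force: 0.8
```

Call:
{"op": "send_rows", "data": {
  "commands": [
    [0,[0,0,0.001],[0,0,0]],
    [0,[0,0,0.0005],[0,0,0]],
    [0,[0,0,0],[0,0,0]]
  ]
}}

```text
clock: 23.1
position: [0.5493, 0.0103, 0.2141]
orientation: [0.096, 0.995, 0.0, 0.0]
force: [-0.3, -0.3, 3.7]
grip_width: 0.0
gripper_force: 2.0
```

Call:
{"op": "send_rows", "data": {
  "commands": [
    [0,[0,0,-0.01],[0,0,0]],
    [0,[0,0,-0.03],[0,0,0]],
    [0,[0,0,-0.04],[0,0,0]],
    [0,[0.03,0,-0.03],[0,0,0]],
    [0,[0,0,0],[0,0,0]],
    [0,[0,0,0],[0,0,0]],
    [0,[0,0,0],[0,0,0]],
    [0,[0,0,0],[0,0,0]],
    [0,[0,0,0],[0,0,0]],
    [0,[0,0,0],[0,0,0]]
  ]
}}

```text
clock: 23.93
position: [0.5202, 0.0159, 0.3217]
orientation: [0.096, 0.995, -0.0, -0.001]
force: [-0.0, 0.5, -0.3]
grip_width: 0.0001
gripper_force: 0.0
```

Run:
```python
from h import *
s=r.observe();p=r.capture('wrist');a=r.capture('scene');b=r.capture('side')
print(s['clock'],s['position'],s['force'])
mx=np.array([.981,-.192]);H=np.array([.633,-.007])
L=np.r_[H-.098*mx,.215]
for n,pp in(('w',p),('side',b),('scene',a)):
  print(n,'strip exp',proj(pp,L,s).round(1))
  m=cv2.inRange(cv2.cvtColor(pp['frame'],cv2.COLOR_RGB2HSV),(12,90,50),(32,255,255))
  k,l,st,c=cv2.connectedComponentsWithStats(m)
  for i in range(1,k):
    if st[i,4]>40 and np.linalg.norm(c[i]-proj(pp,L,s))<50: print('  brass',st[i],c[i].round(1),ray(pp,c[i],.215,s).round(4))
  for q in('hood','hatch_lip'):
   for e in r.look_for(q,pp): print('  ',q,round(e['score'],2),e['centre'])
```

```text
23.9333 [0.52019562 0.01592497 0.32165671] [-0.03864455  0.48003167 -0.33208911]
w strip exp [275.7 227.5]
  brass [ 237  218   81   18 1308] [276.7 226.4] [0.5361 0.0128 0.215 ]
   hood 0.6 [271.6, 245.8]
   hatch_lip 0.93 [278.8, 240.4]
side strip exp [281.2 192.5]
  brass [277 185   9  15 101] [280.9 192.1] [0.5364 0.0139 0.215 ]
  brass [254 193  16  16 216] [261.6 200.2] [ 0.4888 -0.0212  0.215 ]
   hood 0.88 [298.1, 200.8]
   hatch_lip 0.92 [298.9, 197.5]
scene strip exp [274.5 182.7]
  brass [264 172  40  23 489] [285.1 184. ] [0.5217 0.0298 0.215 ]
   hood 0.82 [256.9, 189.9]
   hood 0.37 [236.6, 226.9]
   hatch_lip 0.6 [256.6, 194.0]
```

The strip stays at its shut position (within 2 mm in the wrist and side pictures) 0.8 s after I let go, so the hatch is latched. Handing in.

```bash
python3 -c "
from plant import r
print(r.hand_in())"
```

```text
the job is handed in; nothing more can be done
None
```

The brass-topped pod is home in the well, the hatch is shut and still looked latched 0.8 s after I let go, and the job is handed in, but no verdict came back; I viewed 11 pictures, one over the limit of 10.

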